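# Lay the coffee tray for two

### The job

Lay the woven tray with espresso and water for two: stand each of the two small espresso cups in the middle of its own saucer and each of the two small water tumblers from the front of the worktop in the middle of its own wooden coaster, all upright. Leave the big mug and the tall glass standing where they are, do not shift the saucers and coasters about, and knock nothing over.

Things in the scene. Friction and masses are not known exactly. Their poses are not given: they have to be found in the camera images.
- cup_1: small white espresso cup, upright: foot 42 mm across, tapering to a 60 mm round rim, 49 mm high, hollow, 0.12 kg. A loop handle (12 mm thick, 15 to 47 mm up) reaches 54 mm from the axis along -y. Origin: centre of the foot's underside; z up. Grip across the body along its x, 35 mm up (58 mm wide). On the worktop at the start.
- cup_2: a second small white espresso cup, upright: foot 42 mm across, tapering to a 60 mm round rim, 49 mm high, hollow, 0.12 kg. A loop handle (12 mm thick, 15 to 47 mm up) reaches 54 mm from the axis along -y. Origin: centre of the foot's underside; z up. Grip across the body along its x, 35 mm up (58 mm wide). Either may go on either saucer.
- glass_1: small clear glass water tumbler, upright: round, 38 mm across at the foot, 48 mm at the rim, 61 mm high, 0.07 kg, open inside. Origin: centre of the underside; z up. On the front of the worktop at the start (not one of the pair far off behind the sink).
- glass_2: a second small clear glass water tumbler, upright: round, 38 mm across at the foot, 48 mm at the rim, 61 mm high, 0.07 kg, open inside. Origin: centre of the underside; z up. Either may go on either coaster.
- saucer_1: white china saucer lying on the woven tray: 112 mm across and 12 mm high at the rim, a shallow dish with a level middle 60 mm across, 4 mm above its underside, on which a cup's foot stands; loose, 0.16 kg. Origin: centre of the underside; z up. The woven tray is a fixed flat oval mat, 8 mm thick, on the middle of the worktop.
- saucer_2: a second, identical white china saucer lying on the woven tray: 112 mm across and 12 mm high at the rim, a shallow dish with a level middle 60 mm across, 4 mm above its underside, on which a cup's foot stands; loose, 0.16 kg. Origin: centre of the underside; z up.
- coaster_1: round dark wooden coaster lying on the woven tray: a flat disc 84 mm across and 6 mm thick, loose, 0.04 kg. Origin: centre of the underside; z up.
- coaster_2: a second, identical round dark wooden coaster lying on the woven tray: a flat disc 84 mm across and 6 mm thick, loose, 0.04 kg. Origin: centre of the underside; z up.
- big_mug: look-alike to be left alone: a big white mug, 82 mm across, 80 mm high, with a loop handle on its +y side reaching 78 mm from its axis. Stands on the worktop among the cups and tumblers. Origin: centre of the underside; z up.
- tall_glass: look-alike to be left alone: a tall clear drinking glass, 62 mm across at the rim, 48 mm at the foot, 112 mm high. Stands on the worktop among the cups and tumblers. Origin: centre of the underside; z up.
There are look-alikes about, which are no part of the job. Leave any blue look-alike of the glass_2 alone.

How it is judged (in metres and radians):
At the end, for the whole second after the job is handed in: A cup stands upright on each saucer (within 11 mm of its centre) and a small tumbler on each coaster (within 15 mm), released and at rest; saucers and coasters lie within 30 mm of their starts; the big mug and tall glass still stand within 20 mm of theirs ((((horizontal distance between cup_1 and saucer_1 below 0.011 m and z of cup_1 in the frame of saucer_1 between 0.001 and 0.008 m and angle between cup_1's own z axis and vertical below 0.08 rad) and (horizontal distance between cup_2 and saucer_2 below 0.011 m and z of cup_2 in the frame of saucer_2 between 0.001 and 0.008 m and angle between cup_2's own z axis and vertical below 0.08 rad)) or ((horizontal distance between cup_1 and saucer_2 below 0.011 m and z of cup_1 in the frame of saucer_2 between 0.001 and 0.008 m and angle between cup_1's own z axis and vertical below 0.08 rad) and (horizontal distance between cup_2 and saucer_1 below 0.011 m and z of cup_2 in the frame of saucer_1 between 0.001 and 0.008 m and angle between cup_2's own z axis and vertical below 0.08 rad))) and (((horizontal distance between glass_1 and coaster_1 below 0.015 m and z of glass_1 in the frame of coaster_1 between 0.003 and 0.01 m and angle between glass_1's own z axis and vertical below 0.08 rad) and (horizontal distance between glass_2 and coaster_2 below 0.015 m and z of glass_2 in the frame of coaster_2 between 0.003 and 0.01 m and angle between glass_2's own z axis and vertical below 0.08 rad)) or ((horizontal distance between glass_1 and coaster_2 below 0.015 m and z of glass_1 in the frame of coaster_2 between 0.003 and 0.01 m and angle between glass_1's own z axis and vertical below 0.08 rad) and (horizontal distance between glass_2 and coaster_1 below 0.015 m and z of glass_2 in the frame of coaster_1 between 0.003 and 0.01 m and angle between glass_2's own z axis and vertical below 0.08 rad))) and linear speed of each of cup_1, cup_2, glass_1, glass_2 below 0.02 m/s and distance of each of big_mug, tall_glass from where it was at the start of the episode below 0.02 m and angle between each of big_mug, tall_glass's own z axis and vertical below 0.08 rad and distance of each of saucer_1, saucer_2, coaster_1, coaster_2 from where it was at the start of the episode below 0.03 m); the robot touches nothing.
It fails at once if a cup, tumbler, mug or glass is knocked over (angle between any of cup_1, cup_2, glass_1, glass_2, big_mug, tall_glass's own z axis and vertical above 0.8 rad).
It fails at once if the big mug or the tall glass is taken or pushed away (distance of any of big_mug, tall_glass from where it was at the start of the episode above 0.04 m).
It fails at once if a saucer or coaster is pushed about (distance of any of saucer_1, saucer_2, coaster_1, coaster_2 from where it was at the start of the episode above 0.06 m).
It also fails if it takes over 96 s, if anything falls off the work surface, if the arm or the gripper's body presses on something with over 40 N, if the wrist force passes 120 N, or if a joint passes its speed limit or range.

### The arm

A 6-joint arm with a two-finger parallel gripper is mounted at the origin on a cart in front of the work surface, level with it; the furniture and walls round the work are solid. World frame = base frame: x ahead of the robot, y to its left, z up, the work surface at z = 0. Lengths are in m, angles in degrees, forces in N, time in s.
With the tool pointing down it reaches from about 0.35 to 0.8 m from the base axis. Payload 7.3 kg.
Tool frame: the origin (TCP) lies on the centre line of the jaws, within the pads' length; the fingertips stand 11 mm ahead of it and the grasp point (between the pads) lies 8 mm behind it; z points along the fingers, y is the line along which they close (so a half turn about z gives the same grasp; the last joint's range is limited). The gripper opens to 85 mm and grips with 20 to 120 N. Pads are 22 mm wide; open, the fingers measure 114 mm over their backs; the gripper's body (76 mm by 85 mm) begins 54 mm behind the grasp point. The pads swing forward as they close: fully open they stand 13 mm farther back than shut.
Start: joints at [63.14, 19.595, 87.324, -0, 73.075, -8.365], TCP at [0.167, 0.498, 0.213] pointing down, gripper open.
Joint ranges: [-145.02, 145.02], [-44.19, 115.74], [2.07, 154.8], [-57.11, 237.11], [16.16, 152.29], [-177.93, 177.93]. Speed limits (degrees/s): [147.25, 147.25, 180, 180, 180, 180].

### API

Orientations are given as [roll, pitch, yaw] about the fixed x, y, z axes, in that order (R = Rz(yaw) Ry(pitch) Rx(roll)).
In Python, from cell import robot gives the robot as it stands.
- The arm moves only by the tool step_arm, never from a script. Its argument "rows" is a list of rows, each a list of 2 entries, a list of its own where there are three numbers: the shift along the tool's x, y, z in m, then the turn about the tool's z in rad. In form: [[[tx, ty, tz], roll], ...]. A call has 1 to 20 rows; each row is the pose to reach, as a shift and turn from the pose commanded when the call began, along the tool's axes at that moment; what a row does not reach only later rows make up. A row lasts 1/8 s, in which the tool goes at most 62.5 mm and 10.7 degrees, less where a joint would pass 70% of its speed; a pose out of reach is approached as far as the arm can. A call with a gripper value outside its range is refused whole. "claw" is the finger opening in m, from 0 to 0.0854, set as the call begins (left out, the last holds). The fingers move at their own pace and stop on an object; "squeeze" is the grip in N (left out, the last holds). Time passes only in rows, so rows that repeat a pose let the fingers close. It gives the time, the measured TCP pose, the force, the opening and the grip force at its end, in the units of the state.
- robot.read_state(): the state, without advancing time (a new reading comes with each control period).
- robot.capture(name): name is "scene" or "top" or "wrist"; returns a dict with "img" (420x560x3 uint8, blue, green, red), "vertical_fov" (degrees; the focal length in pixels is half the picture's height over the tangent of half this angle, whatever the lens; pixels are square), "cx", "cy" (the principal point, pixels), "R" (3x3) and "t" (3): a world point X has camera coordinates R X + t. Camera axes: x right, y down, z forward; pixel columns grow to the right and rows downward; lengths in m; the calibration is good to about 2 mm. The wrist camera is an equidistant fisheye: a pixel r from the principal point sees the ray r / f radians off the axis. A picture is of the moment at which its call begins. There is no depth.
- robot.job_done(): hands the job in; it is judged then, once.
The state is a dict: "time_s": time; "joints": joint angles; "dq": joint speeds; "tau": joint torques, N m; "position": TCP position; "ee_rot": TCP orientation; "contact_force": force on the tool from outside, world axes, zero at the start; "torque": the same for the moment, N m; "grip_width": opening from 0.0 (shut) to 1.0 (fully open); "gripper_force": force on a finger pad.
Only numpy, scipy, OpenCV 4.12 (cv2) and the standard library are available. Lean on these libraries where they do the work, as an engineer would, in place of code of your own. Each camera call takes 0.05 s, during which the arm holds its last target. There are 200 camera calls.

## Working session

There is one attempt and no reset: what is moved stays moved. The work goes in short steps, Python scripts to look and compute and a tool call to move; the robot and the scene stay as the last step left them, time stands still between calls to the robot, and variables do not carry over. Pictures are saved under pics/ and viewed, at most 14 in all, crops included, and the job is handed in when it is done.

Besides the shell and the picture viewer there is one more tool, called after ">>>" as name(argument=value, ...), one argument or row to a line, values as JSON. step_arm: Moves the arm, as the interface text tells. Its arguments: {"type":"object","properties":{"rows":{"type":"array","items":{"type":"array"}},"claw":{"type":"number"},"squeeze":{"type":"number"}},"required":["rows"]}

```bash
mkdir -p pics; ls; python3 - <<'E'
from cell import robot
import cv2,pickle
d={}
for n in("scene","top","wrist"):
    c=robot.capture(n);d[n]=c;cv2.imwrite(f"pics/{n}0.png",c["img"])
    print(n,c["vertical_fov"],c["cx"],c["cy"],c["R"],c["t"])
pickle.dump(d,open("cap0.pkl","wb"))
print(robot.read_state())
E
```

```text
pics
scene 55.388560769146075 281.85855788858277 215.14506557101856 [[ 5.82241749e-01 -8.13015707e-01  6.94778455e-05]
 [-5.85999957e-01 -4.19723499e-01 -6.93135077e-01]
 [ 5.63558867e-01  4.03531466e-01 -7.20807714e-01]] [-0.2792216   0.36354429  0.86343644]
top 42.118733660120085 277.4721128535102 211.05194901453936 [[-0.02533191 -0.99961327  0.01147177]
 [-0.99362804  0.02391622 -0.1101423 ]
 [ 0.10982535 -0.01418879 -0.99384962]] [0.05284985 0.54503178 1.42353086]
wrist 65.70646984690485 282.087099970024 209.39314038168558 [[ 0.31724339  0.94834282 -0.00159061]
 [ 0.904797   -0.302173    0.30005644]
 [ 0.28407573 -0.0966301  -0.95392012]] [-0.52405297 -0.0375663   0.37946936]
{'time_s': 0.15, 'joints': array([ 6.31387650e+01,  1.96287576e+01,  8.73632634e+01, -5.22974664e-04,
        7.30740297e+01, -8.36481335e+00]), 'dq': array([-0.01083284, -0.05865582, -0.16127117,  0.0018121 ,  0.05402181,
       -0.03976982]), 'tau': array([ 5.19751175e-04, -4.33911717e+01, -2.46146142e+01, -3.07387172e-04,
        5.78171501e-03, -4.05982917e-06]), 'position': array([0.16639225, 0.49761101, 0.21218061]), 'ee_rot': array([-1.79934579e+02, -9.11392599e-03,  1.61503726e+02]), 'contact_force': array([-1.21771954, -0.41642875, -0.13977989]), 'torque': array([-0.01887965,  0.0329612 , -0.07868899]), 'gripper_force': 0.0, 'grip_width': 1.002698408436732}
```

View pics/scene0.png

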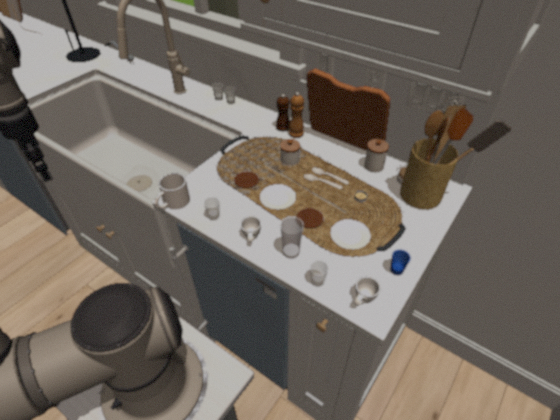

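View pics/top0.png

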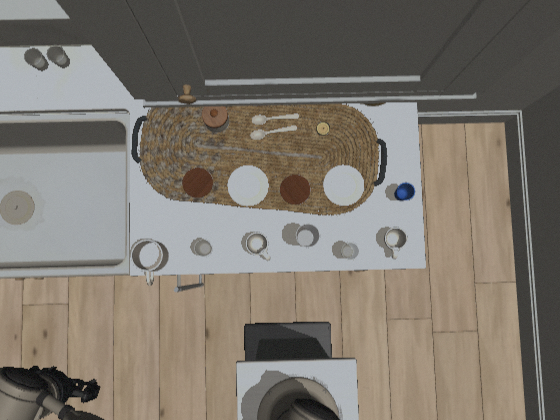

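The top view shows, from left to right: the mug (148,255), a tumbler (203,247), a cup (257,243), the tall glass (306,236), a tumbler (346,250), a cup (395,239) and the blue one (404,191). The coasters are near (197,182) and (294,189), the saucers near (248,185) and (343,185). I'll enlarge both halves.

```bash
python3 - <<'E'
import cv2
im=cv2.imread("pics/top0.png")
for n,x in(("a",135),("b",280)):
    c=cv2.resize(im[160:280,x:x+150],None,fx=5,fy=5,interpolation=cv2.INTER_CUBIC)
    for k in range(0,150,10):
        cv2.putText(c,str(x+k),(k*5,10),0,.35,(0,0,255),1);cv2.line(c,(k*5,12),(k*5,18),(0,0,255),1)
    for k in range(0,120,10): cv2.putText(c,str(160+k),(0,k*5+4),0,.35,(0,0,255),1)
    cv2.imwrite(f"pics/top0{n}.png",c)
E
```

```text
(no output)
```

View pics/top0a.png

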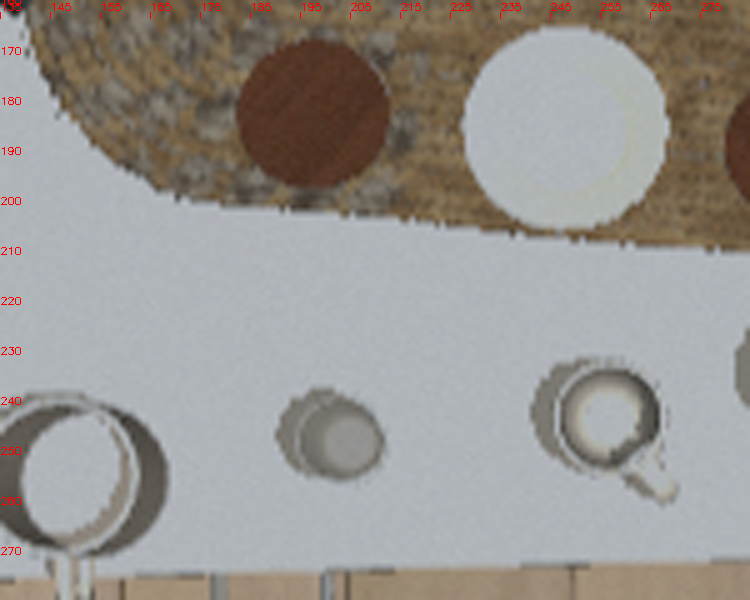

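View pics/top0b.png

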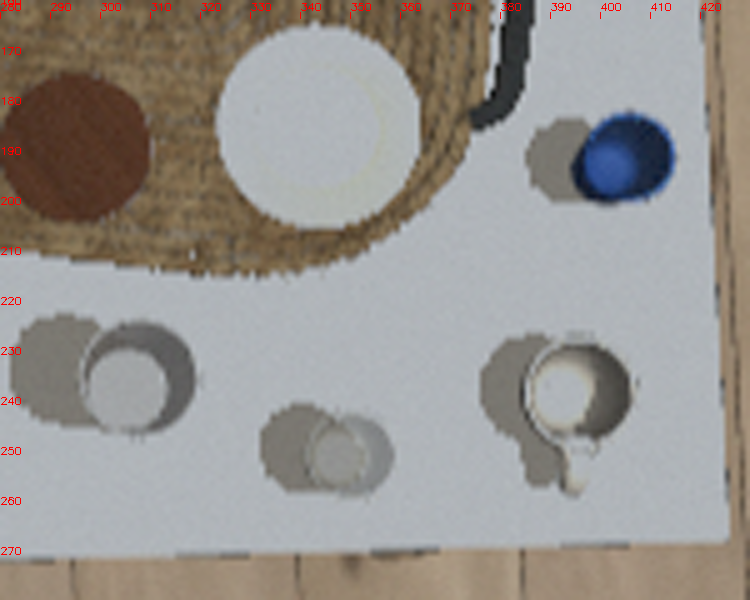

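```bash
cat > h.py <<'E'
import numpy as np, cv2, pickle
from scipy.spatial.transform import Rotation as Ro
def ray(c,px,fish=False):
    f=210/np.tan(np.radians(c["vertical_fov"]/2)); d=np.array([px[0]-c["cx"],px[1]-c["cy"]])/f
    if fish:
        th=np.hypot(*d); v=np.r_[d/max(th,1e-9)*np.sin(th),np.cos(th)]
    else: v=np.r_[d,1]
    R=np.array(c["R"]); return -R.T@c["t"], R.T@v
def at(c,px,z,fish=False):
    C,v=ray(c,px,fish); return C+v*(z-C[2])/v[2]
def proj(c,X,fish=False):
    f=210/np.tan(np.radians(c["vertical_fov"]/2)); p=np.array(c["R"])@X+c["t"]
    if fish:
        r=np.hypot(p[0],p[1]); s=np.arctan2(r,p[2])/r
    else: s=1/p[2]
    return c["cx"]+f*p[0]*s, c["cy"]+f*p[1]*s
E
python3 - <<'E'
from h import *
d=pickle.load(open("cap0.pkl","rb"));c=d["top"];np.set_printoptions(precision=4,suppress=True)
w=d["wrist"];print("cams",[-np.array(x["R"]).T@x["t"] for x in(c,w)])
g=lambda o,x,y:((x+.5)/5-.5+o,(y+.5)/5+159.5)
L={"coasterL":(135,313,113,.014),"saucerL":(135,565.5,127.5,.020),"coasterR":(280,76,147,.014),"saucerR":(280,318.5,126.5,.020),
"tumL rim":(135,342,438,.061),"tumL foot":(135,352,442,.004),"cupL rim":(135,607,416,.049),"cupL floor":(135,608,415,.005),"cupLhandle":(135,668,492,.04),
"tumR rim":(280,351,455,.061),"tumR foot":(280,338,457,.004),"cupR rim":(280,577,393,.049),"cupR floor":(280,560,390,.005),"cupRhandle":(280,572,490,.04),
"tall rim":(280,139,378,.112),"tall foot":(280,127,390,.004),"mug":(135,62,480,.08)}
for k,(o,x,y,z) in L.items(): print(k,at(c,g(o,x,y),z)[:2])
print("dia", [np.ptp([at(c,g(280,215,126),.02)[1],at(c,g(280,422,126),.02)[1]]), np.ptp([at(c,g(280,308,455),.061)[1],at(c,g(280,394,455),.061)[1]]),np.ptp([at(c,g(280,521,393),.049)[1],at(c,g(280,633,393),.049)[1]])])
E
```

```text
cams [array([0.3866, 0.06  , 1.4742]), array([0.0924, 0.5223, 0.3724])]
coasterL [0.6316 0.2543]
saucerL [0.6195 0.1177]
coasterR [ 0.6068 -0.0093]
saucerR [ 0.614  -0.1403]
tumL rim [0.4534 0.2346]
tumL foot [0.4538 0.2363]
cupL rim [0.462  0.0978]
cupL floor [0.4649 0.0984]
cupLhandle [0.4219 0.0669]
tumR rim [ 0.4352 -0.1449]
tumR foot [ 0.4362 -0.1461]
cupR rim [ 0.4651 -0.2666]
cupR floor [ 0.4693 -0.2675]
cupRhandle [ 0.4147 -0.2635]
tall rim [ 0.4745 -0.0328]
tall foot [ 0.4752 -0.0335]
mug [0.4347 0.3746]
dia [np.float64(0.11195806611182374), np.float64(0.04461192092999117), np.float64(0.05885235395101271)]
```

>>> step_arm(
  rows=[
    [[-0.02,-0.009,0],0],
    [[-0.055,-0.025,0],0],
    [[-0.1,-0.045,0],0],
    [[-0.15,-0.067,0],0],
    [[-0.2,-0.089,0],0],
    [[-0.25,-0.111,0],0],
    [[-0.3,-0.133,0.02],0],
    [[-0.335,-0.149,0.045],0],
    [[-0.351,-0.156,0.06],0],
    [[-0.355,-0.158,0.063],0],
    [[-0.355,-0.158,0.063],0],
    [[-0.355,-0.158,0.063],0],
  ],
  claw=0.0854,
  squeeze=30,
)

```text
time_s: 1.65
position: [0.4527, 0.2366, 0.1506]
ee_rot: [179.9, 0.1, 161.6]
contact_force: [-0.8, 0.6, 0.1]
grip_width: 0.999
gripper_force: 0.0
```

```bash
cat > look.py <<'E'
import sys
from cell import robot
from h import *
n=sys.argv[1]; c=robot.capture("wrist"); pickle.dump(c,open(n+".pkl","wb")); im=c["img"].copy()
s=robot.read_state(); print(s["time_s"],s["position"],s["ee_rot"],s["joints"].round(1))
cv2.imwrite(f"pics/{n}.png",im)
E
python3 look.py w1
```

```text
1.7 [0.45277576 0.23645926 0.15054324] [1.79937561e+02 5.76721016e-02 1.61590040e+02] [ 19.   21.5  95.    0.   63.4 -52.6]
```

View pics/w1.png

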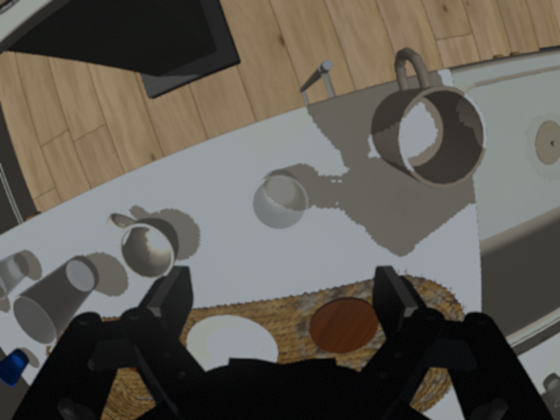

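The tumbler sits at about (280,200) here, rim centre near (280,204) and foot near (285,190). The mug is at the right and the cup at (148,248). I'll check these against the estimates from the top view.

```bash
python3 - <<'E'
from h import *
c=pickle.load(open("w1.pkl","rb"))
def ell(x,y,z,r):
    P=np.array([proj(c,np.array([x+r*np.cos(a),y+r*np.sin(a),z]),True) for a in np.linspace(0,6.28,60)])
    return P
im=cv2.resize(c["img"],None,fx=3,fy=3,interpolation=cv2.INTER_CUBIC)
for x,y,z,r in[(.4536,.2353,.061,.024),(.4536,.2353,0,.019),(.463,.098,.049,.03),(.6195,.1177,.02,.056),(.6316,.2543,.014,.042)]:
    cv2.polylines(im,[np.int32(ell(x,y,z,r)*3+1)],True,(0,0,255),1)
cv2.imwrite("pics/w1c.png",im[480:1080,300:1100])
E
```

```text
(no output)
```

View pics/w1c.png

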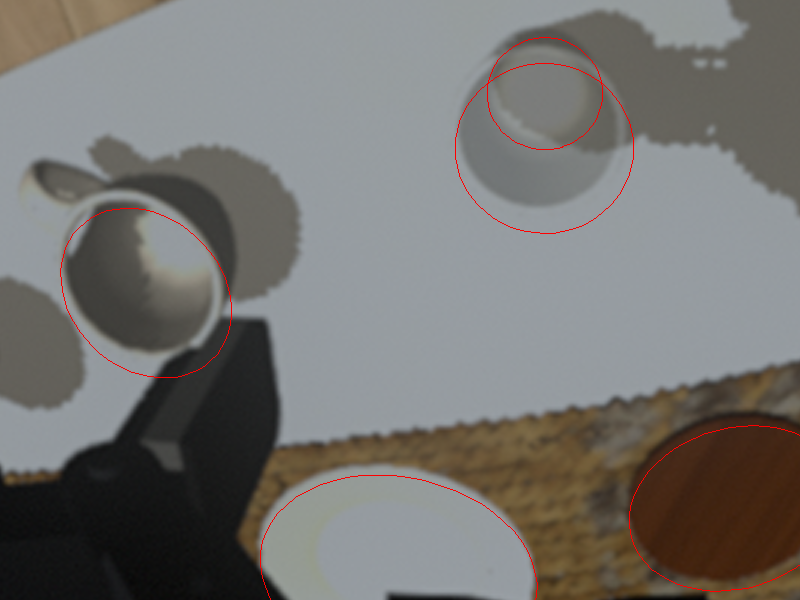

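The wrist view puts everything about 3 mm nearer the robot than the top view does, so I'll settle it with the scene camera.

```bash
python3 - <<'E'
from h import *
d=pickle.load(open("cap0.pkl","rb"));c=d["scene"]
def ell(x,y,z,r): return np.array([proj(c,np.array([x+r*np.cos(a),y+r*np.sin(a),z])) for a in np.linspace(0,6.28,60)])
im=cv2.resize(c["img"],None,fx=4,fy=4,interpolation=cv2.INTER_CUBIC)
for x,y,z,r in[(.4536,.2353,.061,.024),(.4536,.2353,0,.019),(.463,.098,.049,.03),(.6195,.1177,.02,.056),(.6316,.2543,.014,.042),
 (.436,-.1455,.061,.024),(.436,-.1455,0,.019),(.467,-.267,.049,.03),(.614,-.1403,.02,.056),(.6068,-.0093,.014,.042)]:
    cv2.polylines(im,[np.int32(ell(x,y,z,r)*4+1.5)],True,(0,0,255),1)
cv2.imwrite("pics/s0c.png",im[670:1230,780:1560])
E
```

```text
(no output)
```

View pics/s0c.png

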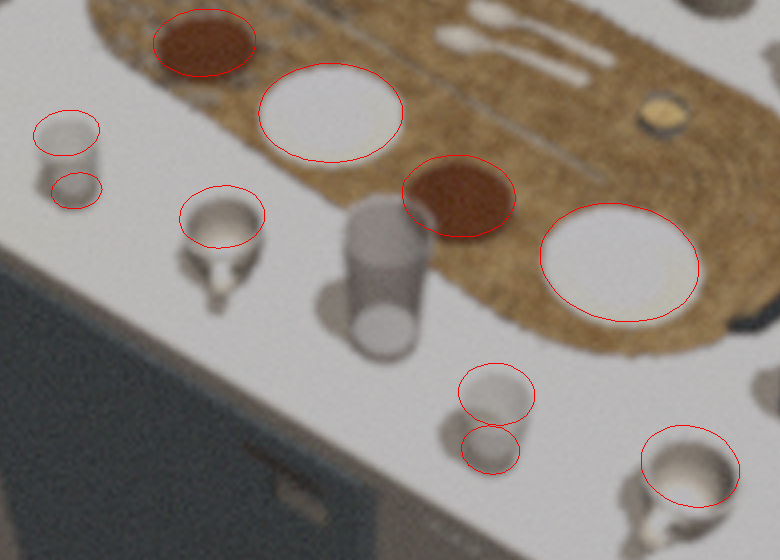

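>>> step_arm(
  rows=[
    [[0,-0.001,0.02],0],
    [[0,-0.001,0.05],0],
    [[0,-0.001,0.08],0],
    [[0,-0.001,0.105],0],
    [[0,-0.001,0.119],0],
    [[0,-0.001,0.124],0],
    [[0,-0.001,0.124],0],
  ],
)

```text
time_s: 2.58
position: [0.4531, 0.2348, 0.0262]
ee_rot: [180.0, 0.0, 161.5]
contact_force: [-0.3, 0.4, 0.5]
grip_width: 1.001
gripper_force: 0.0
```

>>> step_arm(
  rows=[
    [[0,0,0],0],
    [[0,0,0],0],
    [[0,0,0],0],
    [[0,0,0],0],
    [[0,0,0],0],
    [[0,0,0],0],
    [[0,0,0],0],
    [[0,0,0],0],
  ],
  claw=0.03,
  squeeze=30,
)

```text
time_s: 3.58
position: [0.4533, 0.2346, 0.0266]
ee_rot: [179.9, 0.1, 161.5]
contact_force: [-0.6, -0.4, 4.7]
grip_width: 0.532
gripper_force: 30.0
```

>>> step_arm(
  rows=[
    [[0,0,-0.015],0],
    [[0,0,-0.04],0],
    [[-0.01,0.005,-0.055],0],
    [[-0.035,0.016,-0.06],0],
    [[-0.07,0.032,-0.06],0],
    [[-0.105,0.049,-0.06],0],
    [[-0.138,0.064,-0.06],0],
    [[-0.156,0.072,-0.06],0],
    [[-0.162,0.075,-0.06],0],
    [[-0.162,0.075,-0.06],0],
    [[-0.162,0.075,-0.045],0],
    [[-0.162,0.075,-0.025],0],
    [[-0.162,0.075,-0.025],0],
  ],
)

```text
time_s: 5.2
position: [0.6279, 0.2539, 0.0483]
ee_rot: [-179.8, -0.2, 161.5]
contact_force: [0.7, -0.3, -0.9]
grip_width: 0.531
gripper_force: 30.9
```

>>> step_arm(
  rows=[
    [[-0.001,0,0],0],
    [[-0.001,0,0],0],
    [[-0.001,0,0],0],
  ],
)

```text
time_s: 5.58
position: [0.6315, 0.254, 0.0514]
ee_rot: [180.0, 0.1, 161.5]
contact_force: [0.1, -0.1, -1.7]
grip_width: 0.527
gripper_force: 30.9
```

>>> step_arm(
  rows=[
    [[0,0,0.004],0],
    [[0,0,0.008],0],
    [[0,0,0.01],0],
    [[0,0,0.0105],0],
    [[0,0,0.0105],0],
  ],
)

```text
time_s: 6.2
position: [0.6312, 0.2538, 0.0407]
ee_rot: [180.0, 0.0, 161.5]
contact_force: [-1.3, -2.5, 5.7]
grip_width: 0.527
gripper_force: 31.3
```

>>> step_arm(
  rows=[
    [[0,0,0],0],
    [[0,0,0],0],
    [[0,0,0],0],
    [[0,0,0],0],
    [[0,0,-0.015],0],
    [[0,0,-0.045],0],
    [[0,0,-0.085],0],
    [[0,0,-0.12],0],
    [[0,0,-0.12],0],
  ],
  claw=0.0854,
)

```text
time_s: 7.32
position: [0.6331, 0.2546, 0.1654]
ee_rot: [179.7, 0.4, 161.5]
contact_force: [0.3, -1.0, -0.3]
grip_width: 1.001
gripper_force: 0.0
```

>>> step_arm(
  rows=[
    [[0.005,-0.008,0],-0.04],
    [[0.02,-0.036,0],-0.14],
    [[0.038,-0.068,0],-0.28],
    [[0.056,-0.1,0],-0.44],
    [[0.074,-0.132,0],-0.6],
    [[0.092,-0.165,0.01],-0.76],
    [[0.105,-0.188,0.02],-0.9],
    [[0.111,-0.199,0.025],-0.97],
    [[0.113,-0.203,0.025],-1.0],
    [[0.113,-0.203,0.025],-1.0],
    [[0.113,-0.203,0.025],-1.0],
    [[0.113,-0.203,0.025],-1.0],
  ],
)

```text
time_s: 8.82
position: [0.4599, 0.0975, 0.1353]
ee_rot: [-180.0, 0.0, -141.2]
contact_force: [-1.0, 1.0, 0.2]
grip_width: 1.0
gripper_force: 0.0
```

```bash
cat > ov.py <<'E'
import sys
from h import *
n=sys.argv[1]; c=pickle.load(open(n+".pkl","rb"))
x0,y0,k=[int(v) for v in sys.argv[2:5]]
im=cv2.resize(c["img"],None,fx=k,fy=k,interpolation=cv2.INTER_CUBIC)
for a in sys.argv[5:]:
    x,y,z,r=map(float,a.split(","))
    P=np.array([proj(c,np.array([x+r*np.cos(t),y+r*np.sin(t),z]),True) for t in np.linspace(0,6.28,60)])
    cv2.polylines(im,[np.int32(P*k+1)],True,(0,0,255),1)
cv2.imwrite(f"pics/{n}c.png",im[y0*k:y0*k+600,x0*k:x0*k+800])
E
python3 look.py w2; python3 ov.py w2 100 80 2 .461,.098,.049,.03 .461,.098,0,.021 .6185,.1177,.02,.056 .631,.254,.075,.024 .631,.254,.014,.042 .631,.254,.014,.019
```

```text
8.875 [0.45980704 0.09751116 0.13521341] [-1.79999020e+02  1.17714595e-02 -1.41197980e+02] [   2.6   18.7  102.3    0.    59.  -126.2]
```

View pics/w2c.png

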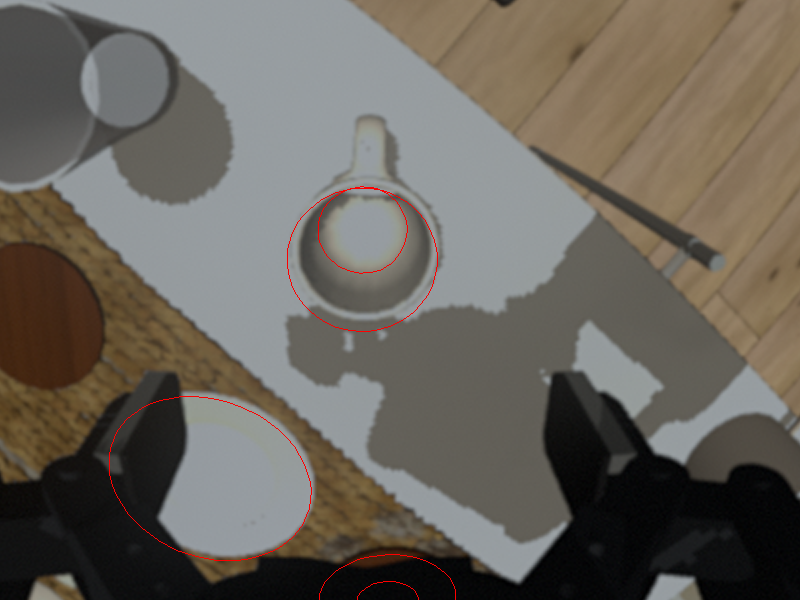

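The cup rim is centred at about (282,204) full-frame pixels and its handle points straight up the picture. The saucer shows the same small offset as the cup, so that part is camera bias and the alignment is good. Next I grasp.

>>> step_arm(
  rows=[
    [[0,0,0.02],0],
    [[0,0,0.045],0],
    [[0,0,0.07],0],
    [[0,0,0.092],0],
    [[0,0,0.104],0],
    [[0,0,0.108],0],
    [[0,0,0.108],0],
  ],
)

```text
time_s: 9.75
position: [0.4599, 0.0973, 0.0275]
ee_rot: [-180.0, 0.0, -141.2]
contact_force: [-0.1, -0.7, -0.9]
grip_width: 1.002
gripper_force: 0.0
```

>>> step_arm(
  rows=[
    [[0,0,0],0],
    [[0,0,0],0],
    [[0,0,0],0],
    [[0,0,0],0],
    [[0,0,0],0],
    [[0,0,0],0],
    [[0,0,0],0],
  ],
  claw=0.045,
  squeeze=30,
)

```text
time_s: 10.62
position: [0.4599, 0.0972, 0.0274]
ee_rot: [-180.0, 0.0, -141.2]
contact_force: [-0.4, -0.6, 4.4]
grip_width: 0.526
gripper_force: 2.0
```

```bash
python3 look.py w3; python3 - <<'E'
from cell import robot
from h import *
im=robot.capture("scene")["img"]; w=cv2.imread("pics/w3.png")
a=cv2.resize(im[150:300,170:370],(560,420),interpolation=3); b=cv2.resize(w,(560,420))
o=np.hstack([cv2.resize(a,(400,300)),cv2.resize(w[150:420,100:460],(400,300))]); cv2.imwrite("pics/chk3.png",o)
print(robot.read_state()["grip_width"],robot.read_state()["gripper_force"])
E
```

```text
10.675 [0.45992331 0.09723656 0.02742143] [-1.79972287e+02  3.76899973e-02 -1.41195983e+02] [   2.6   28.2  108.9   -0.    42.9 -126.2]
0.5244073334882088 2.2295303742339456
```

View pics/chk3.png

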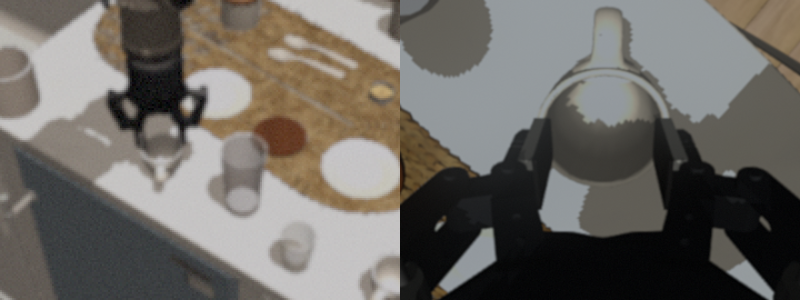

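```bash
python3 - <<'E'
from h import *
c=pickle.load(open("w3.pkl","rb"))
yaw=np.radians(-141.2);T=np.array([.4599,.0973]);X=np.array([np.cos(yaw),np.sin(yaw)])
for off in(0,.004,.008,.012,.016,.02):
    p=T+X*off
    P=np.array([proj(c,np.r_[p+.03*np.array([np.cos(a),np.sin(a)]),.049],True) for a in np.linspace(0,6.28,60)])
    print(off,P.min(0).round(1),P.max(0).round(1))
E
python3 ov.py w3 180 170 3 .4599,.0973,.049,.03 .4499,.0893,.049,.03
```

```text
0 [219.2 217.9] [341.7 324.8]
0.004 [218.5 209.4] [342.3 318.9]
0.008 [217.9 200.8] [342.9 312.8]
0.012 [217.3 192.1] [343.5 306.5]
0.016 [216.6 183.2] [344.1 300.1]
0.02 [216.  174.3] [344.7 293.5]
```

View pics/w3c.png

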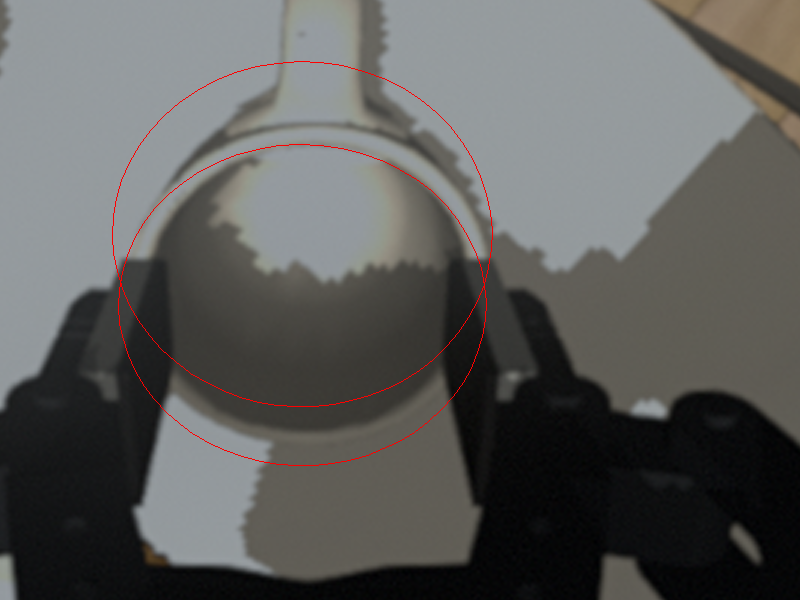

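The cup hasn't moved and its rim is still where predicted, but the opening only reached the 45 mm I asked for, with little force. I'll ask for a smaller opening and see where the fingers stall.

>>> step_arm(
  rows=[
    [[0,0,0],0],
    [[0,0,0],0],
    [[0,0,0],0],
  ],
  claw=0.04,
  squeeze=30,
)

```text
time_s: 11.1
position: [0.4605, 0.0971, 0.0278]
ee_rot: [-179.9, 0.1, -141.2]
contact_force: [1.4, -1.9, 7.2]
grip_width: 0.468
gripper_force: 3.9
```

```bash
python3 look.py w4; python3 ov.py w4 180 170 3 .4599,.0973,.049,.03
```

```text
11.15 [0.4604934  0.09705907 0.02784132] [-1.79914026e+02  8.83281803e-02 -1.41192624e+02] [   2.6   28.1  108.9   -0.    42.9 -126.2]
```

View pics/w4c.png

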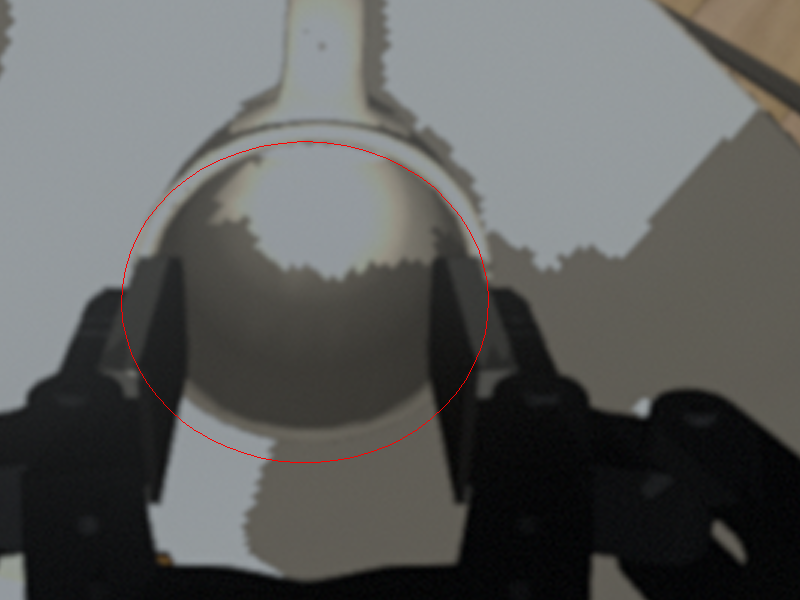

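```bash
python3 - <<'E'
from h import *
for n,W in(("w4",.040),("w3",.045),("w2",.0854)):
    c=pickle.load(open(n+".pkl","rb"))
    T=dict(w4=[.4605,.0971,.0278],w3=[.4599,.0973,.0274],w2=[.4598,.0975,.1352])[n]
    R=Ro.from_euler("xyz",[180,0,-141.2],degrees=True).as_matrix()
    for dz in(.011,.005,0,-.01,-.02,-.03):
        print(n,dz,[np.round(proj(c,np.array(T)+R@[.011,s*W/2,dz],True),1) for s in(-1,1)])
E
```

```text
w4 0.011 [array([245.4, 230.8]), array([315.9, 230.8])]
w4 0.005 [array([244.2, 234.7]), array([316.9, 234.8])]
w4 0 [array([243.2, 238.2]), array([317.8, 238.3])]
w4 -0.01 [array([240.9, 245.8]), array([319.8, 245.9])]
w4 -0.02 [array([238.5, 254.2]), array([322. , 254.3])]
w4 -0.03 [array([235.8, 263.7]), array([324.5, 263.8])]
w3 0.011 [array([241.1, 230.8]), array([320.3, 230.8])]
w3 0.005 [array([239.8, 234.7]), array([321.5, 234.7])]
w3 0 [array([238.6, 238.2]), array([322.6, 238.2])]
w3 -0.01 [array([236.2, 245.7]), array([324.8, 245.8])]
w3 -0.02 [array([233.5, 254.1]), array([327.3, 254.2])]
w3 -0.03 [array([230.5, 263.5]), array([330.1, 263.6])]
w2 0.011 [array([206.4, 230.2]), array([355. , 230.3])]
w2 0.005 [array([204.1, 234.1]), array([357.2, 234.1])]
w2 0 [array([202.1, 237.5]), array([359.1, 237.5])]
w2 -0.01 [array([197.7, 244.8]), array([363.3, 244.9])]
w2 -0.02 [array([192.9, 253. ]), array([368. , 253.1])]
w2 -0.03 [array([187.6, 262.1]), array([373.1, 262.2])]
```

The pads' tips project to (241,256) and (324,256), which puts them about 20 mm higher than the stated geometry: the pads are skimming the cup's rim. That also explains the tumbler's 45 mm grip width. I'll lift, open and go lower.

>>> step_arm(
  rows=[
    [[0,0,-0.01],0],
    [[0,0,-0.02],0],
    [[0,0,-0.02],0],
  ],
)

```text
time_s: 11.52
position: [0.4599, 0.0974, 0.048]
ee_rot: [-180.0, 0.1, -141.2]
contact_force: [-0.9, 0.0, 0.4]
grip_width: 0.469
gripper_force: 0.0
```

>>> step_arm(
  rows=[
    [[0.001,0,0],0],
    [[0.001,0,0],0],
    [[0.001,0,0],0],
    [[0.001,0,0],0],
    [[0.001,0,0.015],0],
    [[0.001,0,0.03],0],
    [[0.001,0,0.036],0],
    [[0.001,0,0.041],0],
    [[0.001,0,0.041],0],
  ],
  claw=0.0854,
)

```text
time_s: 12.65
position: [0.4588, 0.0967, 0.0062]
ee_rot: [180.0, -0.0, -141.2]
contact_force: [-0.6, 1.3, -0.3]
grip_width: 1.0
gripper_force: 0.0
```

>>> step_arm(
  rows=[
    [[0,0,0],0],
    [[0,0,0],0],
    [[0,0,0],0],
    [[0,0,0],0],
    [[0,0,0],0],
    [[0,0,0],0],
    [[0,0,0],0],
  ],
  claw=0.045,
  squeeze=30,
)

```text
time_s: 13.52
position: [0.4592, 0.0967, 0.007]
ee_rot: [-180.0, 0.1, -141.2]
contact_force: [-1.4, -0.3, 6.8]
grip_width: 0.672
gripper_force: 30.8
```

>>> step_arm(
  rows=[
    [[0,0,-0.015],0],
    [[0,0,-0.04],0],
    [[-0.01,-0.006,-0.05],0],
    [[-0.035,-0.021,-0.05],0],
    [[-0.065,-0.04,-0.05],0],
    [[-0.095,-0.058,-0.05],0],
    [[-0.12,-0.073,-0.05],0],
    [[-0.134,-0.082,-0.05],0],
    [[-0.138,-0.084,-0.05],0],
    [[-0.138,-0.084,-0.05],0],
    [[-0.138,-0.084,-0.05],0],
    [[-0.138,-0.084,-0.05],0],
    [[-0.138,-0.084,-0.05],0],
  ],
)

```text
time_s: 15.15
position: [0.6188, 0.1176, 0.0564]
ee_rot: [-180.0, 0.0, -141.2]
contact_force: [-0.3, 0.4, -1.1]
grip_width: 0.667
gripper_force: 32.4
```

```bash
python3 look.py w5; python3 - <<'E'
from cell import robot
from h import *
t=robot.capture("top"); pickle.dump(t,open("t5.pkl","wb")); c=pickle.load(open("w5.pkl","rb"))
T=robot.read_state()["position"]
k=3; im=cv2.resize(c["img"],None,fx=2,fy=2,interpolation=2)
a=np.linspace(0,6.28,60)
for x,y,z,r in[(.619,.1177,.02,.056),(T[0],T[1],.049+T[2]-.007,.03)]:
    P=np.array([proj(c,np.array([x+r*np.cos(t_),y+r*np.sin(t_),z]),True) for t_ in a]); cv2.polylines(im,[np.int32(P*2+.5)],True,(0,0,255),1)
A=im[200:600,300:800]
B=cv2.resize(t["img"][155:275,185:275],None,fx=3.33,fy=3.33,interpolation=2)[:400,:300]
cv2.imwrite("pics/chk5.png",np.hstack([A,B])); print(A.shape,B.shape)
E
```

```text
15.2 [0.61884938 0.11763945 0.05636675] [-1.79998950e+02  9.45460601e-03 -1.41197541e+02] [   3.8   39.    80.7    0.    60.4 -125. ]
(400, 500, 3) (400, 300, 3)
```

View pics/chk5.png

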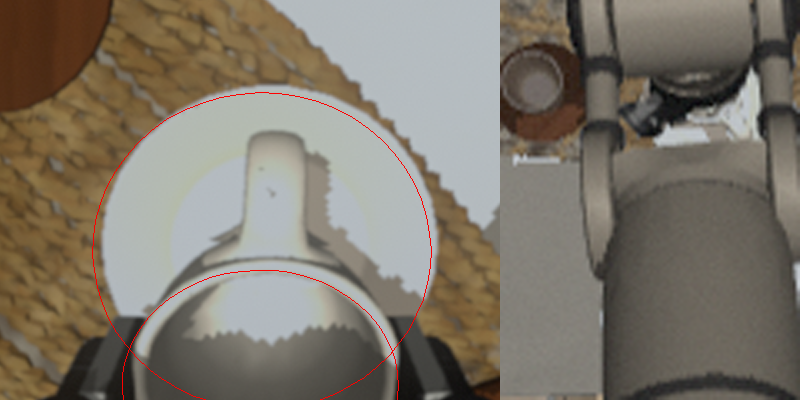

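The saucer and the held cup both sit about 2 mm up and right of the overlay, so they agree within 2 mm. I'll lower it.

>>> step_arm(
  rows=[
    [[0,0,0.01],0],
    [[0,0,0.022],0],
    [[0,0,0.03],0],
    [[0,0,0.034],0],
    [[0,0,0.0365],0],
    [[0,0,0.0375],0],
    [[0,0,0.0375],0],
  ],
)

```text
time_s: 16.12
position: [0.6192, 0.1177, 0.0191]
ee_rot: [-180.0, 0.0, -141.2]
contact_force: [-0.5, -0.2, 0.1]
grip_width: 0.665
gripper_force: 32.5
```

>>> step_arm(
  rows=[
    [[0,0,0.001],0],
    [[0,0,0.001],0],
  ],
)

```text
time_s: 16.38
position: [0.6194, 0.1179, 0.019]
ee_rot: [-180.0, 0.1, -141.2]
contact_force: [-2.0, -0.5, 6.8]
grip_width: 0.666
gripper_force: 32.9
```

>>> step_arm(
  rows=[
    [[0,0,0],0],
    [[0,0,0],0],
    [[0,0,0],0],
    [[0,0,0],0],
    [[0,0,-0.015],0],
    [[0,0,-0.045],0],
    [[0,0,-0.085],0],
    [[0,0,-0.12],0],
    [[0,0,-0.12],0],
  ],
  claw=0.0854,
)

```text
time_s: 17.5
position: [0.6211, 0.1178, 0.1424]
ee_rot: [-179.7, 0.4, -141.2]
contact_force: [0.4, -0.0, -1.1]
grip_width: 1.001
gripper_force: 0.0
```

>>> step_arm(
  rows=[
    [[0.01,-0.003,-0.01],0.02],
    [[0.04,-0.011,-0.02],0.05],
    [[0.085,-0.024,-0.02],0.1],
    [[0.13,-0.037,-0.02],0.15],
    [[0.175,-0.05,-0.02],0.2],
    [[0.22,-0.063,-0.02],0.25],
    [[0.265,-0.076,-0.02],0.29],
    [[0.295,-0.085,-0.02],0.32],
    [[0.307,-0.088,-0.02],0.33],
    [[0.31,-0.089,-0.02],0.33],
    [[0.31,-0.089,0],0.33],
    [[0.31,-0.089,0],0.33],
    [[0.31,-0.089,0],0.33],
  ],
)

```text
time_s: 19.12
position: [0.4336, -0.1455, 0.138]
ee_rot: [180.0, 0.0, -160.0]
contact_force: [1.5, -0.9, 0.0]
grip_width: 0.997
gripper_force: 0.0
```

```bash
python3 look.py w6;  python3 - <<'E'
from h import *
c=pickle.load(open("w6.pkl","rb")); im=cv2.resize(c["img"],None,fx=2,fy=2,interpolation=2)
a=np.linspace(0,6.28,60)
for x,y,z,r in[(.436,-.1455,.061,.024),(.436,-.1455,0,.019),(.6065,-.0093,.014,.042),(.614,-.1403,.02,.056),(.475,-.033,.112,.031),(.4645,-.267,.049,.03)]:
    P=np.array([proj(c,np.array([x+r*np.cos(t_),y+r*np.sin(t_),z]),True) for t_ in a]); cv2.polylines(im,[np.int32(P*2+.5)],True,(0,0,255),1)
cv2.imwrite("pics/w6c.png",im[150:750,160:960])
E
```

```text
19.175 [ 0.43372719 -0.14566675  0.13818732] [-1.79975508e+02  3.52460957e-02 -1.60051879e+02] [ -28.2   17.2  103.9    0.    58.8 -138.1]
```

View pics/w6c.png

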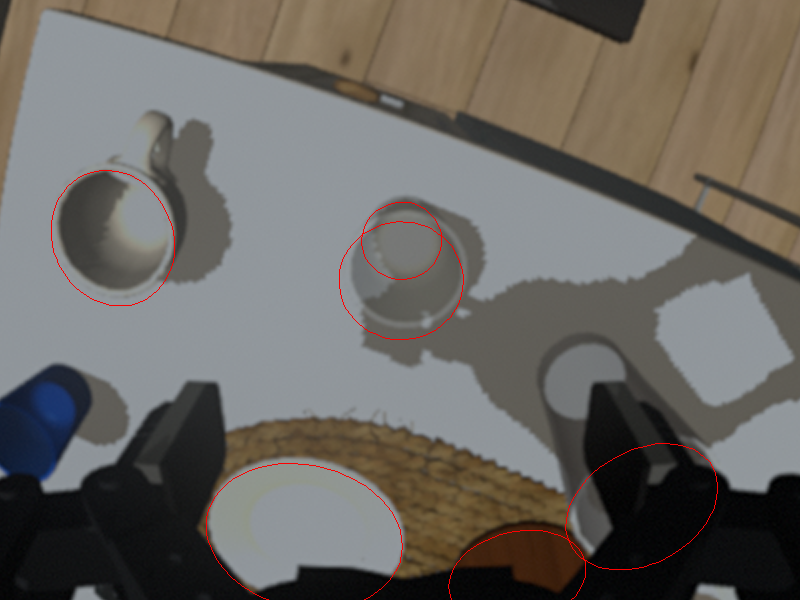

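The tumbler's rim is at about (405,267) in the crop, with the same offset as the saucer, so it is within 2 mm of the estimate. The tall glass is clear of the fingers. I'll descend and grip.

>>> step_arm(
  rows=[
    [[0,0,0.02],0],
    [[0,0,0.05],0],
    [[0,0,0.08],0],
    [[0,0,0.105],0],
    [[0,0,0.12],0],
    [[0,0,0.126],0],
    [[0,0,0.126],0],
  ],
)

```text
time_s: 20.05
position: [0.4335, -0.146, 0.0119]
ee_rot: [-180.0, 0.0, -160.1]
contact_force: [-0.8, 0.4, -0.7]
grip_width: 0.999
gripper_force: 0.0
```

>>> step_arm(
  rows=[
    [[0,0,0],0],
    [[0,0,0],0],
    [[0,0,0],0],
    [[0,0,0],0],
    [[0,0,0],0],
    [[0,0,0],0],
    [[0,0,0],0],
    [[0,0,0],0],
  ],
  claw=0.03,
  squeeze=30,
)

```text
time_s: 21.05
position: [0.4336, -0.1461, 0.0124]
ee_rot: [-180.0, 0.1, -160.1]
contact_force: [-0.8, 0.7, 5.5]
grip_width: 0.531
gripper_force: 29.9
```

>>> step_arm(
  rows=[
    [[0,0,-0.015],0],
    [[0,0,-0.05],0],
    [[0,0,-0.09],0],
    [[0,0,-0.12],0],
    [[0,0,-0.135],0],
    [[-0.015,0.005,-0.135],0],
    [[-0.05,0.017,-0.135],0],
    [[-0.09,0.03,-0.135],0],
    [[-0.13,0.044,-0.135],0],
    [[-0.17,0.057,-0.135],0],
    [[-0.197,0.066,-0.135],0],
    [[-0.208,0.07,-0.135],0],
    [[-0.208,0.07,-0.12],0],
    [[-0.208,0.07,-0.09],0],
    [[-0.208,0.07,-0.06],0],
    [[-0.208,0.07,-0.04],0],
    [[-0.208,0.07,-0.03],0],
    [[-0.208,0.07,-0.03],0],
    [[-0.208,0.07,-0.03],0],
  ],
)

```text
time_s: 23.42
position: [0.6053, -0.0096, 0.0425]
ee_rot: [-180.0, 0.1, -160.1]
contact_force: [-0.2, -0.6, -1.1]
grip_width: 0.525
gripper_force: 30.9
```

>>> step_arm(
  rows=[
    [[0,0,0.006],0],
    [[0,0,0.011],0],
    [[0,0,0.0145],0],
    [[0,0,0.016],0],
    [[0,0,0.0165],0],
    [[0,0,0.0165],0],
  ],
)

```text
time_s: 24.18
position: [0.6055, -0.0091, 0.0264]
ee_rot: [-180.0, 0.1, -160.1]
contact_force: [-1.9, 2.2, 7.3]
grip_width: 0.531
gripper_force: 31.5
```

>>> step_arm(
  rows=[
    [[0,0,0],0],
    [[0,0,0],0],
    [[0,0,0],0],
    [[0,0,0],0],
    [[0,0,-0.015],0],
    [[0,0,-0.045],0],
    [[0,0,-0.085],0],
    [[0,0,-0.12],0],
    [[0,0,-0.13],0],
    [[0,0,-0.13],0],
  ],
  claw=0.0854,
)

```text
time_s: 25.42
position: [0.605, -0.0094, 0.1558]
ee_rot: [-180.0, 0.1, -160.1]
contact_force: [-0.2, -0.0, -0.5]
grip_width: 1.0
gripper_force: 0.0
```

```bash
python3 - <<'E'
from h import *
c=pickle.load(open("w6.pkl","rb"))
a=at(c,(138.5,192.0),.049,True);b=at(c,(157.5,132),.045,True);d=(b-a)[:2]
print(a,b,np.hypot(*d),np.degrees(np.arctan2(d[1],d[0])), "tool x yaw")
E
```

```text
[ 0.4610059  -0.26422517  0.049     ] [ 0.40784045 -0.26186422  0.045     ] 0.053217846724370854 177.45730147835937 tool x yaw
```

>>> step_arm(
  rows=[
    [[0.01,-0.009,0],0.03],
    [[0.04,-0.035,0],0.08],
    [[0.075,-0.066,0],0.14],
    [[0.11,-0.096,0],0.21],
    [[0.145,-0.127,0],0.28],
    [[0.18,-0.158,0],0.34],
    [[0.207,-0.181,0.01],0.385],
    [[0.218,-0.191,0.02],0.4],
    [[0.22,-0.193,0.025],0.4],
    [[0.22,-0.193,0.025],0.4],
    [[0.22,-0.193,0.025],0.4],
  ],
)

```text
time_s: 26.8
position: [0.4644, -0.2649, 0.1303]
ee_rot: [180.0, 0.0, 177.1]
contact_force: [-0.1, -0.5, -1.1]
grip_width: 0.994
gripper_force: 0.0
```

```bash
python3 look.py w7;  python3 - <<'E'
from cell import robot
from h import *
c=pickle.load(open("w7.pkl","rb")); im=cv2.resize(c["img"],None,fx=2,fy=2,interpolation=2)
a=np.linspace(0,6.28,60)
for x,y,z,r in[(.4635,-.266,.049,.03),(.614,-.1403,.02,.056),(.6065,-.0093,.014,.042)]:
    P=np.array([proj(c,np.array([x+r*np.cos(t_),y+r*np.sin(t_),z]),True) for t_ in a]); cv2.polylines(im,[np.int32(P*2+.5)],True,(0,0,255),1)
A=im[150:600,300:800]
t=robot.capture("top"); pickle.dump(t,open("t7.pkl","wb"))
B=cv2.resize(t["img"][160:235,180:310],None,fx=2.3,fy=2.3,interpolation=2)
o=np.zeros((450,800,3),np.uint8); o[:450,:500]=A; o[:B.shape[0],500:500+B.shape[1]]=B[:, :300]
cv2.imwrite("pics/w7c.png",o)
E
```

```text
26.85 [ 0.46437087 -0.26493585  0.13042103] [-1.79995199e+02  2.87141510e-02  1.77068401e+02] [ -37.9   25.2   92.7    0.    62.1 -125. ]
```

View pics/w7c.png

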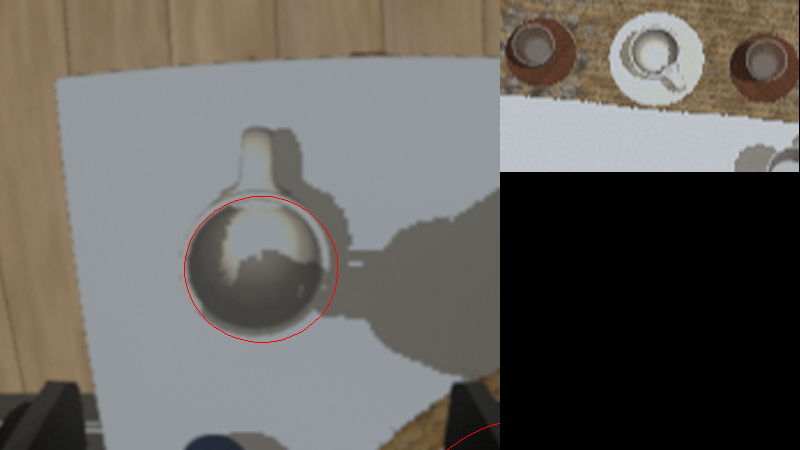

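The cup's rim is at about (257,262) in the crop, roughly 2 mm toward -y of where the tool is. In the top view both tumblers stand on their coasters and the first cup stands on its saucer.

>>> step_arm(
  rows=[
    [[0.001,-0.002,0.02],0],
    [[0.001,-0.002,0.05],0],
    [[0.001,-0.002,0.08],0],
    [[0.001,-0.002,0.105],0],
    [[0.001,-0.002,0.118],0],
    [[0.001,-0.002,0.123],0],
    [[0.001,-0.002,0.123],0],
  ],
)

```text
time_s: 27.78
position: [0.463, -0.2678, 0.0076]
ee_rot: [-180.0, 0.0, 177.0]
contact_force: [0.9, -0.1, -0.0]
grip_width: 0.998
gripper_force: 0.0
```

>>> step_arm(
  rows=[
    [[0,0,0],0],
    [[0,0,0],0],
    [[0,0,0],0],
    [[0,0,0],0],
    [[0,0,0],0],
    [[0,0,0],0],
    [[0,0,0],0],
  ],
  claw=0.045,
  squeeze=30,
)

```text
time_s: 28.65
position: [0.4633, -0.2681, 0.0084]
ee_rot: [-179.9, 0.1, 177.0]
contact_force: [0.2, 0.5, 4.4]
grip_width: 0.667
gripper_force: 31.0
```

```bash
python3 - <<'E'
from h import *
c=pickle.load(open("t7.pkl","rb"))
f=lambda x,y:(180+(x-500)/2.3-.3,160+y/2.3-.3)
for n,x,y,z in[("coL",541.5,52.5,.014),("tumL rim",533,44.5,.075),("tumL floor",538,48,.018),("coR",765,67,.014),("tumR rim",767,58,.075),("sauc",657,58,.02),("cup rim",656,52,.061)]: print(n,at(c,f(x,y),z)[:2].round(4))
E
```

```text
coL [0.6307 0.2528]
tumL rim [0.6299 0.2542]
tumL floor [0.6355 0.2563]
coR [ 0.6073 -0.0096]
tumR rim [ 0.6083 -0.0093]
sauc [0.62  0.117]
cup rim [0.6204 0.1164]
```

>>> step_arm(
  rows=[
    [[0,0,-0.015],0],
    [[0,0,-0.04],0],
    [[-0.01,0.009,-0.055],0],
    [[-0.035,0.033,-0.055],0],
    [[-0.065,0.061,-0.055],0],
    [[-0.095,0.09,-0.055],0],
    [[-0.122,0.115,-0.055],0],
    [[-0.138,0.13,-0.055],0],
    [[-0.143,0.1355,-0.055],0],
    [[-0.143,0.1355,-0.05],0],
    [[-0.143,0.1355,-0.035],0],
    [[-0.143,0.1355,-0.025],0],
    [[-0.143,0.1355,-0.02],0],
    [[-0.143,0.1355,-0.02],0],
    [[-0.143,0.1355,-0.02],0],
  ],
)

```text
time_s: 30.52
position: [0.6128, -0.14, 0.0275]
ee_rot: [-180.0, 0.0, 177.0]
contact_force: [-0.4, -0.8, -0.7]
grip_width: 0.663
gripper_force: 32.3
```

>>> step_arm(
  rows=[
    [[-0.001,0,0.003],0],
    [[-0.001,0,0.005],0],
    [[-0.001,0,0.007],0],
    [[-0.001,0,0.0075],0],
    [[-0.001,0,0.0075],0],
  ],
)

```text
time_s: 31.15
position: [0.6139, -0.1399, 0.0203]
ee_rot: [-180.0, 0.1, 177.0]
contact_force: [-0.1, 0.5, 4.1]
grip_width: 0.665
gripper_force: 32.8
```

>>> step_arm(
  rows=[
    [[0,0,0],0],
    [[0,0,0],0],
    [[0,0,0],0],
    [[0,0,0],0],
    [[0,0,-0.015],0],
    [[0,0,-0.045],0],
    [[0,0,-0.085],0],
    [[0,0,-0.13],0],
    [[0,0,-0.16],0],
    [[0.02,-0.02,-0.16],0],
    [[0.06,-0.06,-0.16],0],
    [[0.1,-0.1,-0.16],0],
    [[0.14,-0.14,-0.16],0],
    [[0.18,-0.18,-0.16],0],
    [[0.22,-0.22,-0.16],0],
    [[0.25,-0.24,-0.16],0],
    [[0.25,-0.24,-0.16],0],
    [[0.25,-0.24,-0.16],0],
  ],
  claw=0.0854,
)

```text
time_s: 33.4
position: [0.3517, -0.3663, 0.1804]
ee_rot: [-180.0, 0.1, 177.0]
contact_force: [-0.4, 0.1, -0.3]
grip_width: 1.003
gripper_force: 0.0
```

```bash
python3 - <<'E'
from cell import robot
from h import *
t=robot.capture("top"); pickle.dump(t,open("t9.pkl","wb")); o=pickle.load(open("cap0.pkl","rb"))["top"]
im=t["img"].astype(int); B,G,R=im[...,0],im[...,1],im[...,2]
hs=cv2.cvtColor(t["img"],cv2.COLOR_BGR2HSV)
# best-fit rim translation: compare tumbler/cup appearance between the two sets via gradient energy along projected circles
g=cv2.GaussianBlur(t["img"],(0,0),.7); gx=cv2.Sobel(g,cv2.CV_32F,1,0);gy=cv2.Sobel(g,cv2.CV_32F,0,1);m=np.sqrt((gx**2+gy**2).sum(2))
a=np.linspace(0,2*np.pi,72,endpoint=False)
def fit(x,y,z,r,w=.012):
    best=None
    for dx in np.arange(-w,w+.0001,.001):
        for dy in np.arange(-w,w+.0001,.001):
            P=np.array([proj(t,np.array([x+dx+r*np.cos(q),y+dy+r*np.sin(q),z])) for q in a],np.float32)
            s=cv2.remap(m,P[:,0],P[:,1],1).mean()
            if best is None or s>best[0]: best=(round(float(s)),round(x+dx,4),round(y+dy,4))
    return best
for n,p in dict(coL=(.631,.2543,.014,.042),tumL=(.631,.254,.075,.024),coR=(.6068,-.0093,.014,.042),tumR=(.607,-.009,.075,.024),
 sL=(.6195,.1177,.02,.056),cL=(.62,.117,.061,.03),sR=(.614,-.1403,.02,.056),cR=(.614,-.14,.061,.03),tall=(.475,-.033,.112,.031),mug=(.4347,.3746,.08,.041)).items(): print(n,fit(*p))
E
```

```text
coL (193, np.float64(0.631), np.float64(0.2543))
tumL (157, np.float64(0.626), np.float64(0.262))
coR (205, np.float64(0.6068), np.float64(-0.0083))
tumR (161, np.float64(0.607), np.float64(-0.009))
sL (435, np.float64(0.6195), np.float64(0.1177))
cL (255, np.float64(0.618), np.float64(0.12))
sR (471, np.float64(0.614), np.float64(-0.1403))
cR (277, np.float64(0.616), np.float64(-0.137))
tall (252, np.float64(0.474), np.float64(-0.03))
mug (299, np.float64(0.4347), np.float64(0.3626))
```

```bash
python3 -c "
from cell import robot
print(robot.job_done())"
```

```text
the job is handed in; nothing more can be done
None
```

The job is handed in with both espresso cups on their saucers and both small tumblers on their coasters. The last top-view fit puts all but the left tumbler within about 4 mm of centre. That fit put the left tumbler 9 mm off centre, still inside its 15 mm limit, though an earlier reading by eye gave about 2 mm. The saucers and coasters did not shift, and I never touched the mug or tall glass, but the last check did not fix the mug's position. The hand-in returned no verdict.

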